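Turn the spice carousel until the salt faces front

ROBOT

A 7-joint arm with a two-finger parallel gripper is mounted at the origin on a cart in front of the work surface, level with it; the furniture and walls round the work are solid. World frame = base frame: x ahead of the robot, y to its left, z up, the work surface at z = 0. Lengths are in m, angles in rad, forces in N, time in s.
With the tool pointing down it reaches from about 0.35 to 0.9 m from the base axis. Payload 8.1 kg.
Tool frame: the origin (TCP) lies at the very end of the fingers, on their centre line; the grasp point (between the pads) lies 19 mm behind it (arm.tcp_to_grasp is the z of the grasp point in the tool frame, in m); z points along the fingers, y is the line along which they close (so a half turn about z gives the same grasp; the last joint's range is limited). The gripper opens to 92 mm and grips with 3 to 60 N. Pads are 19 mm wide; open, the fingers measure 130 mm over their backs; the gripper's body (75 mm by 190 mm) begins 47 mm behind the grasp point.
Start: joints at [-1.275, 0.434, 0.025, 1.573, -0.012, 1.134, -0.075], TCP at [0.243, 0.576, 0.227] pointing down, gripper open.
Joint ranges: [-2.62, 2.62], [-0.44, 2.09], [-1.27, 1.32], [0.08, 2.57], [-1.32, 4.46], [0.12, 2], [-2.74, 2.74]. Speed limits (rad/s): [2.22, 2.22, 3.01, 3.01, 3.14, 3.14, 3.14].

INTERFACE

Orientations are given as a rotation vector (axis times angle).
In Python, from cell import readout, vision, sign_off, arm gives the robot as it stands. The module is installed in compiled form; this text tells all that it offers.
- The arm moves only by the shell command python3 -m creep 'ROWS' [FORCE]. ROWS is JSON, a list of rows, each a list of 5 numbers: the shift along the tool's x, y, z in units of 4 cm (1.0 is 4 cm), then the turn about the tool's z in units of 4 degrees (1.0 is 4 degrees), then the opening, from 0 (shut) to 1 (fully open). A call has 1 to 12 rows; each row shifts and turns the commanded pose from where the row before left it, along the tool's axes as they then stand; what a row does not reach is not made up. A row lasts 1/8 s, in which the tool goes at most 62.5 mm and 10.7 degrees, less where a joint would pass 70% of its speed; a pose out of reach is approached as far as the arm can. A call with a number of a shift or a turn outside -1 to 1 is refused whole. A call with a gripper value outside its range is refused whole. The fingers move at their own pace and stop on an object; FORCE is the grip in N (left out, the last holds). Time passes only in rows, so rows that do not move let the fingers close. It gives the time, the measured TCP pose, the force, the opening and the grip force at its end, in the units of the state.
- readout.observe(): the state, without advancing time (a new reading comes with each control period).
- vision.get_image(name): name is "side" or "top" or "wrist"; returns a dict with "pixels" (420x560x3 uint8, blue, green, red), "z_map" (420x560 float32, m along the optical axis (not along the pixel's ray), 0 where there is no reading), "camera_matrix" (3x3 intrinsics, pixels), "position" and "rotation" of the camera in the world. Camera axes: x right, y up, looking along -z (the intrinsics and any distortion apply to the point x, -y, -z); pixel columns grow to the right and rows downward; lengths in m; the calibration is good to about 2 mm. A picture is of the moment at which its call begins.
- sign_off(): hands the job in; it is judged then, once.
The state is a dict: "clock": time; "joints": joint angles; "dq": joint speeds; "joint_efforts": joint torques, N m; "position": TCP position; "ee_rot": TCP orientation; "force": force on the tool from outside, world axes, zero at the start; "ft_torque": the same for the moment, N m; "width": opening from 0.0 (shut) to 1.0 (fully open); "gripper_force": force on a finger pad.
Only numpy, scipy, OpenCV 4.12 (cv2) and the standard library are available. Lean on these libraries where they do the work, as an engineer would, in place of code of your own. Each camera call takes 0.05 s, during which the arm holds its last target. There are 200 camera calls.

TASK

Turn the spice carousel so that the salt shaker stands at the front, in line with the pointer on its base: with your fingertips gently push the upright knobs on the turntable's rim round, either way and in as many pushes as it takes, then take your hand away. Push a knob from its side, never take one between the fingers, and do not touch the jars themselves; all five must stay standing on the turntable. Leave the things round about where they are.

Things in the scene. Friction and masses are not known exactly. Their poses are not given: they have to be found in the camera images.
- carousel: Spice carousel: fixed dark steel base, on it a round wooden turntable, 290 mm across, that turns about the vertical axis through this origin (centre of the base's underside). Turntable's flat top: 38 mm above this origin; a 2 mm rubber mat, 210 mm across, carries the five jars. It stands on a flat wooden hob cover, top at z = 0.012. The origin's -x axis is the front.
- turntable (a joint): Angle of the turntable on its base, rad, growing anticlockwise seen from above; it turns either way, many turns, with light friction (0.15 N m, so 1 to 2 N at a knob) and stays where it is left. Zero has no meaning for the jars, which stand anywhere on it; at 0 knob_0 lies on the base's +x axis.
- front_mark (a point): Marks the carousel's front, roughly towards the robot: top of the tip of a flat steel pointer, fixed to the base, 28 mm wide, that sticks out from under the turntable to 189 mm from the axis, all under 13 mm high. This point is 175 mm from the axis.
- salt_shaker: Salt shaker: clear waisted body with white salt and a grey domed cap with holes, 44 mm across, 90 mm tall; the only thing of this shape. Loose, standing on the turntable 58 mm (give or take 6) from its axis. Origin: centre of the underside, z up.
- spice_1: Spice jar with a wide screw cap, 45 mm across, 106 mm tall. Loose, standing on the turntable 58 mm (give or take 6) from its axis. Origin: centre of the underside, z up.
- spice_2: Spice jar like the others, 45 mm across, 106 mm tall. Loose, standing on the turntable 58 mm (give or take 6) from its axis. Origin: centre of the underside, z up.
- spice_3: Spice jar like the others, 45 mm across, 106 mm tall; it stands at the front at the start. Loose, standing on the turntable 58 mm (give or take 6) from its axis. Origin: centre of the underside, z up.
- tin_small: Small food tin, 58 mm across, 72 mm tall. Loose, standing on the turntable 58 mm (give or take 6) from its axis. Origin: centre of the underside, z up.
- shot_glass: Bystander: small plain glass, 49 mm across, 62 mm tall, near the left front corner of the hob cover. Origin: centre of the underside.
- garlic: Bystander: garlic bulb, 53 mm across, 52 mm tall, near the right front corner of the hob cover. Origin: centre of the underside.
- knob_0 (a point): One of five alike upright round wooden knobs on the turntable's rim, 72 degrees apart, 135 mm from the axis, 14 mm thick, standing 45 mm above the turntable's top. This point is on its axis, 29 mm above the turntable's top (16 mm below the knob's top).
- knob_1 (a point): As knob_0; 72 degrees anticlockwise from it, seen from above.
- knob_2 (a point): As knob_0; 144 degrees anticlockwise from it, seen from above.
- knob_3 (a point): As knob_0; 216 degrees anticlockwise from it, seen from above.
- knob_4 (a point): As knob_0; 288 degrees anticlockwise from it, seen from above.

How it is judged:
At the end, for the whole second after the job is handed in: The salt shaker stands at the front, its centre within 16 mm of the line from the axis along the pointer and 30 to 90 mm from the axis; turntable and shaker are at rest; all five jars and tins stand upright (within 0.15 rad) on the turntable, within 90 mm of its axis (y of salt_shaker in the frame of carousel between -0.016 and 0.016 m and x of salt_shaker in the frame of carousel between -0.09 and -0.03 m and velocity of joint turntable between -0.05 and 0.05 rad/s and angle between each of spice_3, salt_shaker, spice_1, spice_2, tin_small's own z axis and vertical below 0.15 rad and horizontal distance between each of spice_3, salt_shaker, spice_1, spice_2, tin_small and carousel below 0.09 m and height (world z) of salt_shaker between 0.045 and 0.06 m and linear speed of salt_shaker below 0.02 m/s); the robot touches nothing.
It fails at once if a jar or tin on the carousel is touched by the hand or the arm (contact force between any of the fingers, the arm and spice_3 above 1 N or contact force between any of the fingers, the arm and salt_shaker above 1 N or contact force between any of the fingers, the arm and spice_1 above 1 N or contact force between any of the fingers, the arm and spice_2 above 1 N or contact force between any of the fingers, the arm and tin_small above 1 N).
It fails at once if a thing on the carousel is lifted (15 mm) or tips over (height (world z) of any of spice_3, salt_shaker, spice_1, spice_2, tin_small above 0.067 m or angle between any of spice_3, salt_shaker, spice_1, spice_2, tin_small's own z axis and vertical above 0.3 rad).
It fails at once if a knob is taken between the fingers instead of being pushed (the grasp point is within 10 mm of its axis, less than 15 mm above its top) ((horizontal distance between the grasp point and knob_0 below 0.01 m and height (world z) of the grasp point below 0.11 m) or (horizontal distance between the grasp point and knob_1 below 0.01 m and height (world z) of the grasp point below 0.11 m) or (horizontal distance between the grasp point and knob_2 below 0.01 m and height (world z) of the grasp point below 0.11 m) or (horizontal distance between the grasp point and knob_3 below 0.01 m and height (world z) of the grasp point below 0.11 m) or (horizontal distance between the grasp point and knob_4 below 0.01 m and height (world z) of the grasp point below 0.11 m)).
It fails at once if the carousel is pushed or gripped harder than 25 N (contact force between the fingers and carousel above 25 N).
It fails at once if the shot glass or the garlic is moved more than 30 mm (distance of any of shot_glass, garlic from where it was at the start of the episode above 0.03 m).
It also fails if it takes over 64 s, if anything falls off the work surface, if the arm or the gripper's body presses on something with over 40 N, if the wrist force passes 120 N, or if a joint passes its speed limit or range.

## Working session

There is one attempt and no reset: what is moved stays moved. The work goes in short steps, Python scripts to look and compute and a shell command to move; the robot and the scene stay as the last step left them, time stands still between calls to the robot, and variables do not carry over. Pictures are saved under pics/ and viewed, at most 10 in all, crops included, and the job is handed in when it is done.

```bash
mkdir -p pics; cat > h.py <<'E'
import numpy as np, cv2
from cell import readout, vision
def grab(n):
    d=vision.get_image(n); return d
def cloud(d):
    K=np.array(d["camera_matrix"]);R=np.array(d["rotation"]);p=np.array(d["position"])
    if R.ndim==1: R=cv2.Rodrigues(R)[0]
    z=d["z_map"];v,u=np.mgrid[0:z.shape[0],0:z.shape[1]]
    c=np.stack([(u-K[0,2])/K[0,0]*z,-(v-K[1,2])/K[1,1]*z,-z],-1)
    return c@R.T+p
E
python3 - <<'E'
from h import *
s=readout.observe(); print(s)
for n in("top","side"):
    d=grab(n); cv2.imwrite(f"pics/{n}0.png",d["pixels"]); print(n,d["camera_matrix"],d["position"],d["rotation"],(d["z_map"]>0).mean(),d.keys())
    np.savez(f"{n}0.npz",pix=d["pixels"],P=cloud(d),z=d["z_map"])
E
```

```text
{'clock': 0.0, 'joints': array([-1.27460298,  0.43522213,  0.02496532,  1.57408838, -0.01162209,
        1.13399874, -0.07512293]), 'dq': array([ 0.00144928,  0.00028247, -0.00060239,  0.00098077,  0.00013516,
        0.00157135,  0.00109147]), 'joint_efforts': array([-3.29949935e-04, -6.67857528e+01,  9.84850042e-01, -3.14459968e+01,
       -6.05958374e-02,  4.31128673e-02,  1.53739629e-04]), 'position': array([0.24253568, 0.57546964, 0.22594878]), 'ee_rot': array([-6.22388260e-01, -3.07912605e+00,  2.44961125e-03]), 'force': array([1.03569396, 1.00790463, 0.36927009]), 'ft_torque': array([ 0.00533272,  0.03650742, -0.02522982]), 'gripper_force': 0.0, 'width': 1.001051065119401}
top [[513.54843697   0.         268.64949816]
 [  0.         513.54843697 209.77435778]
 [  0.           0.           1.        ]] [ 0.51188328 -0.05556626  1.16739037] [ 0.06535527 -0.01526735 -1.57437835] 0.9961904761904762 dict_keys(['pixels', 'z_map', 'camera_matrix', 'position', 'rotation'])
side [[414.20574376   0.         282.21573606]
 [  0.         414.20574376 212.66849548]
 [  0.           0.           1.        ]] [ 0.23291143 -0.59645268  0.61064047] [ 0.87714316 -0.23730751 -0.53986743] 0.9958503401360544 dict_keys(['pixels', 'z_map', 'camera_matrix', 'position', 'rotation'])
```

View pics/top0.png

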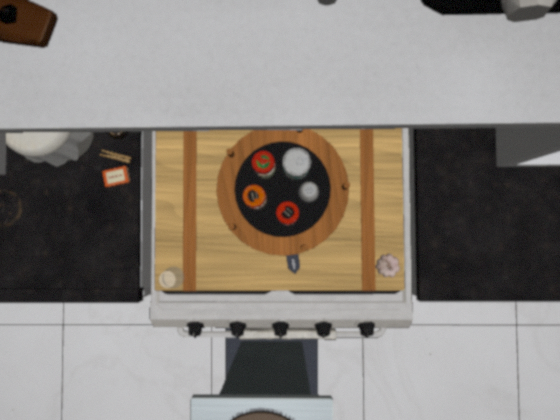

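View pics/side0.png

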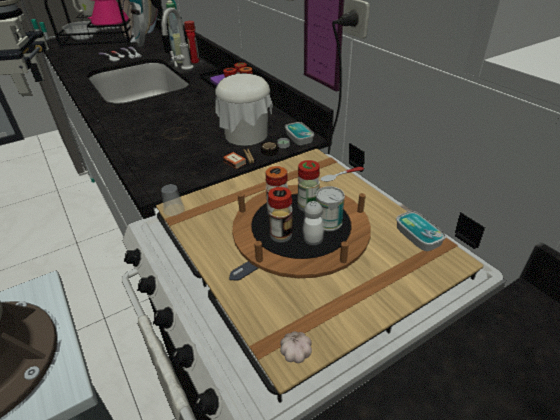

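The top view shows the carousel centred near (283,191). The salt shaker is at (308,190), to the right of the axis, and the tin is at (296,162). Red/orange jars are at (288,212), (254,196) and (263,162). The pointer is at (292,264), and the knobs are at (345,187), (303,247), (235,227) and (231,153), with one near (299,130). The glass is at (170,278) and the garlic at (387,265). The side view agrees with this: salt at (314,222), pointer at (243,270).

```bash
cat > meas.py <<'E'
from h import *
def meas(clouds, verbose=True):
    # clouds: dict name->(P,pix)
    out={}
    P,pix=clouds["top"]
    box=(P[...,0]>.33)&(P[...,0]<.78)&(abs(P[...,1]+.08)<.25)
    # turntable disc: wood at z ~ 0.05
    m=(box&(abs(P[...,2]-.051)<.006)).astype(np.uint8)
    m=cv2.morphologyEx(m,cv2.MORPH_OPEN,np.ones((3,3),np.uint8))
    c=max(cv2.findContours(m,cv2.RETR_EXTERNAL,cv2.CHAIN_APPROX_NONE)[0],key=cv2.contourArea)
    hull=cv2.convexHull(c)[:,0]
    q=np.array([P[v,u,:2] for u,v in hull]); 
    A=np.c_[2*q,np.ones(len(q))];s=np.linalg.lstsq(A,(q**2).sum(1),rcond=None)[0]
    out["disc"]=(s[:2],np.sqrt(s[2]+s[:2]@s[:2]))
    return out
def blobs(P,cx,r0,r1,z0,z1,minn=6):
    r=np.hypot(P[...,0]-cx[0],P[...,1]-cx[1])
    m=((r>r0)&(r<r1)&(P[...,2]>z0)&(P[...,2]<z1)).astype(np.uint8)
    n,l,st,ce=cv2.connectedComponentsWithStats(m)
    return [(np.r_[np.median(P[l==i],0)].round(4),st[i,4],ce[i].round(0)) for i in range(1,n) if st[i,4]>=minn]
E
python3 - <<'E'
from meas import *
t=np.load("top0.npz");s=np.load("side0.npz")
o=meas({"top":(t["P"],t["pix"])});print(o)
c=o["disc"][0]
for n,P in(("top",t["P"]),("side",s["P"])):
    print(n)
    for lab,a in(("knobs",(.12,.15,.078,.1)),("jars",(0,.1,.112,.17)),("pointer",(.152,.2,.018,.032)),("bystand",(.2,.4,.045,.09))):
        print(lab);[print(b[0],b[1],b[2]) for b in blobs(P,c,*a)]
print(t["P"][50,100],t["P"][50,300],t["P"][115,300],t["P"][245,200])
E
```

```text
{'disc': (array([ 0.6154639 , -0.04891456]), np.float64(0.14401708922496195))}
top
knobs
[0.6911 0.0615 0.0953] 39 [229. 151.]
[ 0.618  -0.1835  0.0959] 38 [346. 185.]
[0.5334 0.0574 0.0956] 37 [231. 226.]
[ 0.4892 -0.0929  0.095 ] 35 [303. 247.]
jars
[ 0.6648 -0.0787  0.1225] 616 [296. 161.]
[ 0.6565 -0.0127  0.1593] 452 [263. 163.]
[ 0.604  -0.102   0.1386] 230 [308. 190.]
[0.5911 0.0052 0.1594] 425 [254. 196.]
[ 0.5589 -0.0595  0.1592] 411 [287. 212.]
pointer
[ 0.4502 -0.0728  0.0216] 146 [293. 264.]
bystand
[ 0.449  -0.277   0.0497] 259 [389. 265.]
[0.4235 0.1924 0.0732] 322 [169. 278.]
side
knobs
[0.5325 0.0521 0.0892] 57 [241. 197.]
[ 0.7422 -0.0922  0.0903] 60 [362. 197.]
[ 0.4869 -0.0995  0.0909] 72 [258. 246.]
[ 0.616  -0.189   0.0911] 78 [344. 246.]
jars
[ 0.6516 -0.0259  0.1462] 598 [308. 175.]
[ 0.5666 -0.0588  0.15  ] 1156 [278. 193.]
[ 0.6474 -0.0987  0.1211] 810 [324. 202.]
pointer
[ 0.4505 -0.0768  0.0193] 118 [238. 272.]
bystand
[ 0.962  -0.0892  0.0681] 2293 [430. 172.]
[0.9061 0.1093 0.0543] 99 [357. 150.]
[0.4201 0.1834 0.0659] 304 [170. 194.]
[ 0.9054 -0.2506  0.0548] 197 [472. 222.]
[ 0.4457 -0.2834  0.049 ] 359 [296. 341.]
[0.66352073 0.09412055 0.76158734] [ 0.66208306 -0.06835136  0.75884841] [ 0.60853873 -0.06795529  0.76067899] [0.492517   0.13622964 0.01282408]
```

The measurements are consistent. The axis is at (0.6155, -0.049), and all four visible knobs lie 134–135 mm from it with tops at z ≈ 0.095. The pointer is at about 188° and the salt at about 258°, so the table has to turn about 70° clockwise. I'll push the front knob (199°) towards +y from its right side.

```bash
cat > go.py <<'E'
# prints tool heading, polar pose about the axis, and shift (tool units) to a target (x,y,z)
import sys; from h import *
from scipy.spatial.transform import Rotation as R
C=np.array([.6155,-.049]); s=readout.observe(); p=s["position"]; M=R.from_rotvec(s["ee_rot"]).as_matrix()
d=p[:2]-C
print("t",round(s["clock"],2),"pos",p.round(4),"yhead",np.degrees(np.arctan2(M[1,1],M[0,1])).round(1),"r",np.hypot(*d).round(4),"ang",(np.degrees(np.arctan2(d[1],d[0]))%360).round(1),"F",s["force"].round(1),"q",s["joints"].round(2),"w",round(s["width"],2))
if len(sys.argv)>3: print("shift units",(M.T@(np.array(list(map(float,sys.argv[1:4])))-p)/.04).round(2))
E
python3 -m creep '[[-0.9,-0.98,0,0,0],[-0.9,-0.98,0,0,0],[-0.9,-0.98,0,0,0],[-0.9,-0.98,0,0,0],[-0.9,-0.98,0,0,0],[-0.9,-0.98,0,0,0],[-0.9,-0.98,0,0,0],[-0.9,-0.98,0,0,0],[-0.9,-0.98,0,0,0],[-0.9,-0.98,0,0,0],[-0.9,-0.98,0,0,0],[-0.9,-0.98,0,0,0]]'
python3 -m creep '[[0,0,0,-1,0],[0,0,0,-1,0],[0,0,0,-1,0],[0,0,0,-1,0],[0,0,0,-1,0],[0,0,0,-1,0],[0,0,0,-1,0],[0,0,0,-1,0],[0,0,0,-1,0],[0,0,0,-1,0],[0,0,0,-1,0],[0,0,0,0,0]]'
python3 go.py .50 -.150 .2
```

```text
clock: 1.6
position: [0.4583, -0.0269, 0.2267]
ee_rot: [0.622, 3.079, 0.0]
force: [0.2, 0.2, -0.2]
width: 0.004
gripper_force: 0.0
clock: 3.1
position: [0.4579, -0.0253, 0.2265]
ee_rot: [0.576, -3.088, -0.0]
force: [0.6, 0.3, -0.7]
width: 0.002
gripper_force: 0.0
t 3.1 pos [ 0.4579 -0.0253  0.2265] yhead 111.1 r 0.1594 ang 171.5 F [ 0.6  0.3 -0.7] q [-0.34  0.16  0.32  1.98 -0.06  1.01  1.95] w 0.0
shift units [ 0.14 -3.29  0.66]
```

```bash
python3 -m creep '[[0.03,-0.82,0,0,0],[0.03,-0.82,0,0,0],[0.04,-0.82,0,0,0],[0.04,-0.83,0,0,0],[0,0,0.5,0,0],[0,0,0.8,0,0],[0,0,0.8,0,0],[0,0,0.5,0,0],[0,0,0,0,0]]' >/dev/null; python3 go.py .5 -.15 .072
python3 - <<'E'
from h import *
a=grab("side");cv2.imwrite("pics/s1.png",a["pixels"][100:380,130:480])
E
```

```text
t 4.22 pos [ 0.4992 -0.1498  0.1215] yhead 111.1 r 0.1539 ang 220.9 F [ 0.2 -0.6  0.6] q [-0.09  0.4   0.37  1.97 -0.19  0.81  2.32] w 0.01
shift units [-0.02 -0.01  1.24]
```

View pics/s1.png

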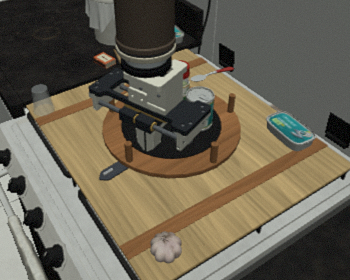

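The crop shows the closed fingers at about (150,135), between the front knob (128,152) and the right knob (214,152). The body is clear of the jars, so I descend.

```bash
python3 -m creep '[[0,0,0.5,0,0],[0,0,0.5,0,0],[0,0,0.24,0,0],[0,0,0,0,0]]' >/dev/null; python3 go.py .4998 -.1242 .072
```

```text
t 4.78 pos [ 0.5005 -0.1501  0.0734] yhead 111.1 r 0.1531 ang 221.3 F [0.4 0.6 0.2] q [-0.06  0.47  0.34  2.01 -0.23  0.7   2.36] w 0.0
shift units [-0.22  0.61  0.04]
```

```bash
python3 -m creep '[[-0.11,0.3,0,0,0],[-0.11,0.31,0.02,0,0],[0.023,0.118,0,0.5,0],[0.023,0.118,0,0.5,0],[0.023,0.118,0,0.5,0],[0.023,0.118,0,0.5,0],[0.023,0.118,0,0.5,0],[0.023,0.118,0,0.5,0]]'; python3 go.py
```

```text
clock: 5.78
position: [0.4865, -0.0983, 0.0723]
ee_rot: [-0.247, 3.132, -0.0]
force: [0.9, -0.9, -0.1]
width: 0.007
gripper_force: 0.6
t 5.78 pos [ 0.4865 -0.0983  0.0723] yhead 99.0 r 0.1381 ang 200.9 F [ 0.9 -0.9 -0.1] q [-0.21  0.44  0.4   2.08 -0.27  0.67  2.1 ] w 0.01
```

```bash
python3 -m creep '[[0.023,0.118,0,0.5,0],[0.023,0.118,0,0.5,0],[0.023,0.118,0,0.5,0],[0.023,0.118,0,0.5,0],[0.023,0.118,0,0.5,0],[0.023,0.118,0,0.5,0],[0.023,0.118,0,0.5,0],[0.023,0.118,0,0.5,0],[0.023,0.118,0,0.5,0],[0.023,0.118,0,0.5,0]]' | grep force; python3 go.py
python3 - <<'E'
from h import *
a=grab("side");cv2.imwrite("pics/s2.png",a["pixels"][100:380,130:480])
E
```

```text
force: [0.6, -1.9, 0.1]
gripper_force: 0.6
t 7.03 pos [ 0.4773 -0.0513  0.0723] yhead 79.0 r 0.1382 ang 180.9 F [ 0.6 -1.9  0.1] q [-0.38  0.44  0.5   2.12 -0.34  0.66  1.72] w 0.01
```

View pics/s2.png

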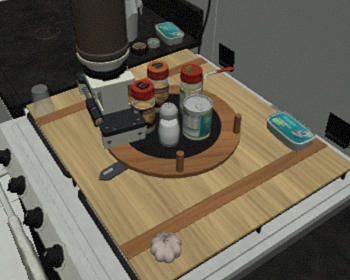

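The crop shows the table turning as planned: the salt is at (169,128), and all the jars are upright and clear of the hand. The push force is about 2 N, so I continue.

```bash
python3 -m creep '[[0.023,0.118,0,0.5,0],[0.023,0.118,0,0.5,0],[0.023,0.118,0,0.5,0],[0.023,0.118,0,0.5,0],[0.023,0.118,0,0.5,0],[0.023,0.118,0,0.5,0],[0.023,0.118,0,0.5,0],[0.023,0.118,0,0.5,0],[0.023,0.118,0,0.5,0],[0.023,0.118,0,0.5,0]]' | grep force; python3 go.py
python3 - <<'E'
from meas import *
C=np.array([.6155,-.049])
P=cloud(grab("side"))
for b in blobs(P,C,.12,.15,.078,.1)+blobs(P,C,0,.1,.112,.17):
    d=b[0][:2]-C; print(b,np.hypot(*d).round(3),(np.degrees(np.arctan2(d[1],d[0]))%360).round(1))
E
```

```text
force: [-0.8, -1.5, -0.5]
gripper_force: 0.6
t 8.32 pos [ 0.4848 -0.004   0.0723] yhead 59.0 r 0.1382 ang 161.0 F [-0.8 -1.5 -0.5] q [-0.55  0.46  0.6   2.12 -0.41  0.68  1.36] w 0.01
(array([0.6443, 0.0787, 0.0946]), np.int32(16), array([279., 173.])) 0.131 77.3
(array([ 0.7472, -0.0397,  0.0895]), np.int32(52), array([348., 185.])) 0.132 4.0
(array([ 0.6677, -0.1768,  0.0897]), np.int32(71), array([362., 233.])) 0.138 292.2
(array([ 0.5136, -0.1448,  0.0908]), np.int32(75), array([284., 255.])) 0.14 223.2
(array([ 0.6355, -0.01  ,  0.1456]), np.int32(592), array([297., 174.])) 0.044 62.9
(array([ 0.6515, -0.0816,  0.1226]), np.int32(1194), array([325., 196.])) 0.049 317.8
(array([ 0.5642, -0.028 ,  0.1465]), np.int32(640), array([272., 189.])) 0.055 157.7
(array([ 0.5279, -0.0024,  0.1604]), np.int32(11), array([250., 183.])) 0.099 152.0
(array([ 0.5621, -0.0873,  0.1315]), np.int32(305), array([289., 211.])) 0.066 215.6
```

```bash
python3 -m creep '[[0.023,0.118,0,0.5,0],[0.023,0.118,0,0.5,0],[0.023,0.118,0,0.5,0],[0.023,0.118,0,0.5,0],[0.023,0.118,0,0.5,0],[0.023,0.118,0,0.5,0],[0.023,0.118,0,0.5,0],[0.023,0.118,0,0.5,0],[0.012,0.059,0,0.25,0],[0.012,0.059,0,0.25,0],[0.012,0.059,0,0.25,0],[0,0,0,0,0]]' | grep force; python3 go.py
python3 -m creep '[[0.05,-0.1,0,0,0],[0.1,-0.2,0,0,0],[0,0,-0.5,0,0],[0,0,-0.8,0,0],[0,0,-0.8,0,0],[0,0,-0.8,0,0],[0.9,-0.2,-0.8,0,0],[0.9,-0.2,0,0,0],[0.9,-0.2,0,0,0],[0.5,0,0,0,0],[0,0,0,0,0]]' | grep force; python3 go.py
python3 - <<'E'
from meas import *
C=np.array([.6155,-.049])
for n in("side","top"):
    a=grab(n);cv2.imwrite(f"pics/end_{n}.png",a["pixels"]);P=cloud(a)
    for b in blobs(P,C,.12,.15,.078,.1)+blobs(P,C,0,.1,.112,.17)+blobs(P,C,.152,.19,.018,.032):
        d=b[0][:2]-C; print(n,b[0],b[1],np.hypot(*d).round(3),(np.degrees(np.arctan2(d[1],d[0]))%360).round(1))
E
```

```text
force: [-0.8, 0.2, 0.1]
gripper_force: 0.0
t 9.88 pos [0.5064 0.036  0.0723] yhead 40.2 r 0.1383 ang 142.1 F [-0.8  0.2  0.1] q [-0.68  0.52  0.69  2.07 -0.49  0.73  1.03] w 0.01
force: [-0.4, -0.0, -0.1]
gripper_force: 0.0
t 11.25 pos [0.3909 0.1158 0.2201] yhead 40.3 r 0.2786 ang 143.7 F [-0.4 -0.  -0.1] q [-1.21  0.07  0.87  2.12 -0.07  0.98  0.4 ] w -0.0
side [0.6799 0.0638 0.086 ] 13 0.13 60.3
side [ 0.7443 -0.0842  0.0904] 59 0.134 344.7
side [0.5254 0.0464 0.0906] 55 0.131 133.4
side [ 0.625  -0.1883  0.0906] 76 0.14 273.9
side [ 0.4903 -0.107   0.0908] 73 0.138 204.9
side [ 0.651  -0.0216  0.1454] 587 0.045 37.7
side [ 0.5703 -0.0212  0.138 ] 903 0.053 148.4
side [ 0.6577 -0.0899  0.1464] 660 0.059 315.9
side [ 0.6038 -0.1106  0.1204] 564 0.063 259.2
side [ 0.4495 -0.077   0.0193] 114 0.168 189.6
top [0.6829 0.0659 0.0962] 41 0.133 59.6
top [ 0.6264 -0.1831  0.096 ] 39 0.135 274.6
top [0.5271 0.0512 0.0951] 38 0.134 131.4
top [ 0.4912 -0.102   0.096 ] 36 0.135 203.1
top [ 0.6635 -0.0759  0.1593] 461 0.055 330.7
top [ 0.6561 -0.0087  0.1591] 449 0.057 44.8
top [ 0.6057 -0.1058  0.1224] 608 0.058 260.2
top [ 0.5831 -0.0026  0.1592] 419 0.057 124.9
top [ 0.5602 -0.0596  0.1387] 233 0.056 190.9
top [ 0.4501 -0.0728  0.0211] 146 0.167 188.2
```

View pics/end_top.png

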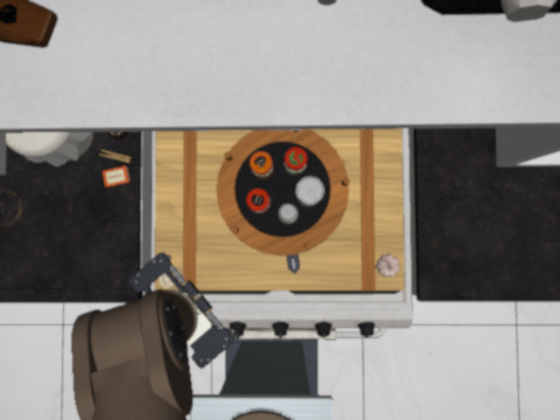

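View pics/end_side.png

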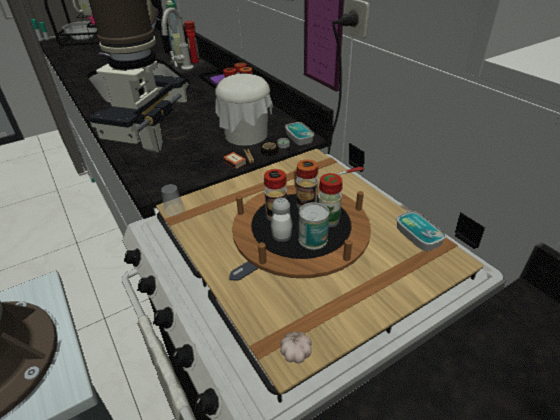

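The final views show the salt at (288,213) in the top picture, in line with the pointer at (292,264). It sits 190.9° round against the pointer's 188.2°, which puts it about 3 mm off the line. All five jars stand upright, the glass and garlic haven't moved, and the hand is clear.

```bash
python3 -c "
from cell import sign_off
print(sign_off())"
```

```text
the job is handed in; nothing more can be done
None
```

The job is handed in: the salt shaker stands at the front, measured about 3 mm off the pointer line (16 mm allowed), with all five jars upright, the glass and garlic unmoved and the hand clear; no verdict was returned.

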